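# Put the dried parts basket away in the chest drawer

## Task

The larger parts basket on the drip rack is dry: put it away from the dust. Pull the chest's top drawer well open by its handle, lift the larger basket off its hook, and stand it gently (not dropped) in the drawer's empty left-hand bay, keeping it upright all the way so the small parts stay in place. Then push the drawer fully shut, leaving the smaller basket hanging on its hook and the things on the bench where they are.

Things in the scene. Friction and masses are not known exactly. Their poses are not given: they have to be found in the camera images.
- chest: Dark wooden chest fixed to the bench, left or right of the rack: 320 wide (y), 260 deep (x), 188 high; two equal drawers, stacked. Origin: middle of its front face's lower edge. x points into the chest, y to the left as seen facing its front, z up. Front towards the robot, turned up to 0.2 rad. Top board 12 thick, its front edge 15 behind the front face; drawers are open on top only ahead of it.
- drawer (a joint): Slide of the TOP drawer, m: 0 fully shut, grows as it is pulled straight out along the chest's -x; stop at 0.16. Starts 0 to 0.012 ajar. About 1.5 N of friction, no latch, stays where it is left. The lower drawer looks the same and is not needed.
- drawer_handle (a point): Middle of the top drawer's handle bar, on its axis; moves with the drawer. Round level steel bar, 11 thick, 131 long, along the chest's y; axis 35 ahead of the drawer's front face (29 free behind the bar) and 38 below the chest's top. Two 8 thick stays join it to the face 51 to each side; between them nothing is above or below the bar for 70. Axes as the chest's.
- bay (a point): Point on the flat floor of the top drawer's empty left bay, 70 behind the drawer's front face; moves with the drawer; axes as the chest's. Free floor: x -49 to +163, y -80 to +80 from here. Walls 62 high over the floor, 6 thick; front 21 thick, 72 high; partition at the right 45 high, beyond it parts boxes. Clear height over the floor when shut: 72.
- rack: Grey and steel drip rack fixed to the bench. Origin: foot of its 14 thick column. A level bar, 10 thick, 180 long, lies along its y at 170 height over the column; two hooks point from it to the rack's -x (towards the robot, turned up to 0.25 rad). Below them a base plate, 160 x 220, with a white drip tray, rim at 20 height. z up.
- hook_left (a point): Point on the axis of the hook at the rack's +y, 80 ahead (-x) of the column. Each hook is a level round wire, 5 thick, along the rack's x at 170 height, straight to 95 ahead of the column, then bent up to a tip 10 farther out and 12 higher (top 15 above the wire's axis). Axes as the rack's.
- hook_right (a point): The same point of the other hook, at the rack's -y. The hooks are 120 apart.
- basket: Larger steel basket, 60 to 130 g: open round drum, 48 diameter, 22 high, with a rigid fixed bail, 65 high in all. Origin: centre of the underside, z up. Bail of 4 thick wire in its y-z plane: upright legs with axes at y = +-26 (56 overall) up to 44 high, then an arch peaking at 65. Hangs by that peak on either hook, bail square across it within 0.1 rad. 39 free between drum rim and peak.
- small_basket: The smaller basket, same kind, hanging on the other hook: drum 28 diameter, 16 high, bail 36 wide, 50 high in all. Origin: centre of the drum's underside. It stays hanging.
- loupe: Bystander: black eye loupe standing on the bench, 34 diameter, 34 high. Origin: centre of its underside.
- watch_head: Bystander: steel watch head without strap, dial up on the bench, 40 diameter, 10 high. Origin: centre of its underside.
- screwdriver: Bystander: slim aluminium screwdriver with a brass head, 112 long, 12 thick, lying on the bench along its x. Origin: on the bench under its middle.
Mind the look-alikes: they are no part of the job. What is shaped like the basket but orange is not meant.

How it is judged:
By the outcome, as a careful person would: the job done as asked, in the order asked, and still so for the second after the job is handed in, with the robot touching nothing.
It also fails if it takes over 64 s, if anything falls off the work surface, if the arm or the gripper's body presses on something with over 40 N, if the wrist force passes 120 N, or if a joint passes its speed limit or range.

## Robot

A 6-joint arm with a two-finger parallel gripper is mounted at the origin on the work surface. World frame = base frame: x ahead of the robot, y to its left, z up, the work surface at z = 0. Lengths are in m, angles in degrees, forces in N, time in s.
With the tool pointing down it reaches from about 0.25 to 0.725 m from the base axis. Payload 4 kg.
Tool frame: the origin (TCP) lies midway between the tips of the shut fingers; the grasp point (between the pads) lies 19 mm behind it; z points along the fingers, y is the line along which they close (so a half turn about z gives the same grasp; the last joint's range is limited). The gripper opens to 85 mm and grips with 20 to 120 N. Pads are 22 mm wide; open, the fingers measure 114 mm over their backs; the gripper's body (76 mm by 85 mm) begins 54 mm behind the grasp point. The pads swing forward as they close: fully open they stand 13 mm farther back than shut.
Start: joints at [-64.744, 13.785, 0.286, 76.501, 0, 90], TCP at [0.213, -0.452, 0.231] pointing down, gripper open.
Joint ranges: [-155.79, 155.79], [-60.16, 107.12], [-62.33, 73.08], [-114, 123.19], [-81.49, 82.49], [-180, 180]. Speed limits (degrees/s): [159.86, 159.86, 180, 180, 180, 180].

## Interface

Orientations are given as a 3x3 rotation matrix whose columns are the frame's x, y, z axes.
In Python, from cell import * gives the robot as it stands.
- The arm moves only by the tool step_arm, never from a script. Its argument "motion" is a list of rows, each a list of 7 numbers: the turn, a rotation vector about the world's x, y, z in rad, then the shift along the world's x, y, z in m, then the closure, from -1 (fully open) to 1 (shut). A call has 1 to 12 rows; each row is the pose to reach, as a shift and turn from the pose commanded when the call began; what a row does not reach only later rows make up. A row lasts 1/8 s, in which the tool goes at most 62.5 mm and 10.7 degrees, less where a joint would pass 70% of its speed; a pose out of reach is approached as far as the arm can. A call with a gripper value outside its range is refused whole. The fingers move at their own pace and stop on an object; the grip force is fixed at half the most. Time passes only in rows, so rows that repeat a pose let the fingers close. It gives the time, the measured TCP pose, the force, the opening and the grip force at its end, in the units of the state.
- get_state(): the state, without advancing time (a new reading comes with each control period).
- capture(name): name is "scene" or "top"; returns the picture (480x640x3 uint8, blue, green, red); there is no depth.
- camera_model(name): a dict with "fovy" (degrees; the focal length in pixels is half the picture's height over the tangent of half this angle, whatever the lens; pixels are square), "cx", "cy" (the principal point, pixels), "view" (4x4, takes a point from world to camera coordinates). Camera axes: x right, y down, z forward; pixel columns grow to the right and rows downward; lengths in m; the calibration is good to about 2 mm. A picture is of the moment at which its call begins. camera_model takes no time and is no camera call.
- job_done(): hands the job in; it is judged then, once.
The state is a dict: "time_s": time; "joint_positions": joint angles; "joint_vel": joint speeds; "effort": joint torques, N m; "tcp_pos": TCP position; "ee_rot": TCP orientation; "wrist_force": force on the tool from outside, world axes, zero at the start; "wrist_torque": the same for the moment, N m; "gripper_width": finger opening in m; "gripper_force": force on a finger pad.
Only numpy, scipy, OpenCV 4.12 (cv2) and the standard library are available. Lean on these libraries where they do the work, as an engineer would, in place of code of your own. Each camera call takes 0.05 s, during which the arm holds its last target. There are 200 camera calls.

## Working session

There is one attempt and no reset: what is moved stays moved. The work goes in short steps, Python scripts to look and compute and a tool call to move; the robot and the scene stay as the last step left them, time stands still between calls to the robot, and variables do not carry over. Pictures are saved under pics/ and viewed, at most 10 in all, crops included, and the job is handed in when it is done.

Besides the shell and the picture viewer there is one more tool, called after "Request:" as a command line: name --pt "numbers of a row" for each row, then --argument value for the rest. step_arm: Moves the arm, as the interface text tells. Its arguments: {"type":"object","properties":{"motion":{"type":"array"}},"required":["motion"]}

```bash
ls; mkdir -p pics; python3 - <<'E'
from cell import *
import cv2
for n in("scene","top"):
    cv2.imwrite(f"pics/{n}0.png",capture(n)); m=camera_model(n); print(n,m)
s=get_state(); print(s)
E
```

```text
pics
scene {'fovy': 49.351097944914855, 'cx': 321.6314749523791, 'cy': 241.9501277245367, 'view': array([[ 0.36688113,  0.93019465, -0.01166823, -0.17960241],
       [ 0.62042602, -0.25401169, -0.7419903 , -0.23523605],
       [-0.69315928,  0.26498296, -0.67030907,  1.35261022],
       [ 0.        ,  0.        ,  0.        ,  1.        ]])}
top {'fovy': 43.57994424285765, 'cx': 325.4183390844593, 'cy': 238.41139591981937, 'view': array([[-0.0244267 , -0.99967709, -0.00700395,  0.00797696],
       [-0.98008018,  0.02532794, -0.19698052,  0.54455987],
       [ 0.19709431,  0.00205285, -0.98038238,  1.08366701],
       [ 0.        ,  0.        ,  0.        ,  1.        ]])}
{'time_s': 0.1, 'joint_positions': array([-6.47443936e+01,  1.38277211e+01,  2.21780449e-01,  7.65009434e+01,
        1.77597013e-03,  9.00021641e+01]), 'joint_vel': array([-0.10438347, -0.04622418,  0.14623046,  0.04803321,  0.08286357,
        0.07256876]), 'effort': array([-9.34191485e-04, -3.73138046e+01,  2.53009915e+01,  1.08195099e-02,
       -1.25458209e-04,  2.85338132e-06]), 'tcp_pos': array([ 0.21309937, -0.45169869,  0.23050568]), 'ee_rot': array([[ 9.04429540e-01,  4.26622336e-01, -7.67885887e-04],
       [ 4.26623026e-01, -9.04427942e-01,  1.70038791e-03],
       [ 3.09260108e-05, -1.86547886e-03, -9.99998260e-01]]), 'wrist_force': array([-0.52053874, -0.33630221,  0.32353227]), 'wrist_torque': array([0.00388374, 0.02186438, 0.06835162]), 'gripper_force': 0.0, 'gripper_width': 0.08504778023915135}
```

View pics/scene0.png

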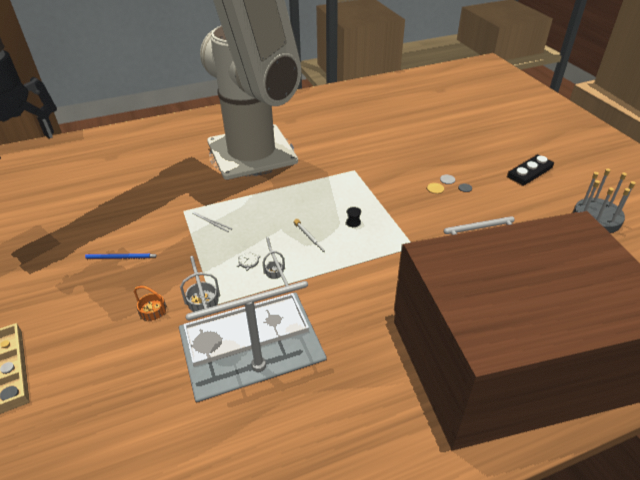

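View pics/top0.png

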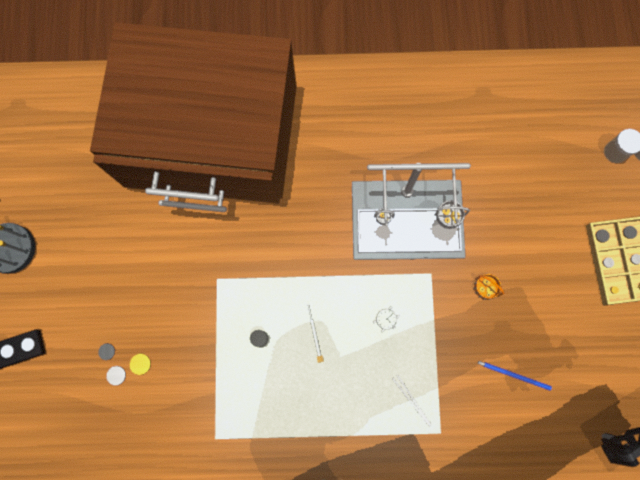

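The scene view shows the chest on the +y side, with its top handle at about (445,230)-(514,220). The larger basket hangs at (200,290) on the -y hook, the smaller one at (273,265), and the orange decoy stands at (150,303). In the top view the handle is at (147,191)-(222,196), the big basket at (452,215) and the small one at (384,216). I'll enlarge these areas to pick points.

```bash
cat > h.py <<'E'
from cell import *
import numpy as np, cv2
def cam(n):
    m=camera_model(n); f=240/np.tan(np.radians(m["fovy"]/2)); V=m["view"]; return f,m["cx"],m["cy"],V[:3,:3],V[:3,3]
def ray(n,p):
    f,cx,cy,R,t=cam(n); d=R.T@np.array([(p[0]-cx)/f,(p[1]-cy)/f,1]); return -R.T@t,d/np.linalg.norm(d)
def onz(n,p,z):
    o,d=ray(n,p); return o+d*(z-o[2])/d[2]
def tri(ps,pt):
    o1,d1=ray("scene",ps);o2,d2=ray("top",pt)
    A=np.c_[d1,-d2]; s=np.linalg.lstsq(A,o2-o1,rcond=None)[0]
    a=o1+s[0]*d1;b=o2+s[1]*d2; return (a+b)/2,np.linalg.norm(a-b)
def proj(n,P):
    f,cx,cy,R,t=cam(n); c=R@np.asarray(P)+t; return np.array([cx+f*c[0]/c[2],cy+f*c[1]/c[2]])
def crop(im,x,y,w,h,k): 
    return cv2.resize(im[y:y+h,x:x+w],None,fx=k,fy=k,interpolation=cv2.INTER_CUBIC)
E
python3 - <<'E'
import cv2,numpy as np
from h import crop
s=cv2.imread("pics/scene0.png");t=cv2.imread("pics/top0.png")
a=np.hstack([crop(t,350,150,130,98,3),crop(t,90,130,136,98,3)])
b=np.hstack([crop(s,170,230,130,98,3),crop(s,400,185,136,98,3)])
cv2.imwrite("pics/c1.png",np.vstack([a,b]))
E
```

```text
(no output)
```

View pics/c1.png

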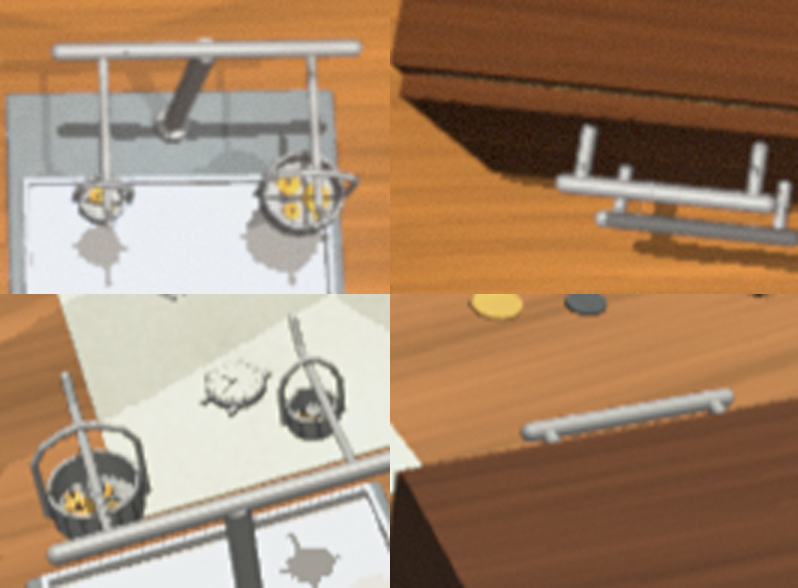

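The crops show both bars, the hook wires and the basket bails clearly. I'll triangulate handle ends, bar ends and hooks.

```bash
cat > m.py <<'E'
from h import *
def c(p,o): return ((p[0]+.5)/3-.5+o[0],(p[1]+.5)/3-.5+o[1])
T1=(350,150);T2=(90,130);S1=(170,230);S2=(400,185)
hL=tri(c((341,103),S2),c((167,183),T2)); hR=tri(c((133,138),S2),c((385,203),T2))
print("handle",hL,hR,"len",np.linalg.norm(hL[0]-hR[0])); d=hL[0]-hR[0]; print("mid",(hL[0]+hR[0])/2,"yaw",np.degrees(np.arctan2(-d[0],d[1])))
bR=tri(c((52,259),S1),c((358,47),T1)); bL=tri((306,286.5),c((55,51),T1))
d=bL[0]-bR[0];print("bar",bL,bR,np.linalg.norm(d),"yaw",np.degrees(np.arctan2(-d[0],d[1])))
# big bail peak on hook: scene wire/bail crossing, top crossing
print("bigpeak",tri(c((87,136),S1),c((316,176),T1)))
print("smallpeak",tri(c((312,70),S1),c((106,178),T1)))
for nm,p in (("chest BL",(116,24)),("BR",(292,40)),("FL",(93,150))): print(nm,onz("top",p,.188))
for z in (.17,): 
  print("hookR line",onz("top",c((312,58),T1),z),onz("top",c((315,150),T1),z)); print("hookL",onz("top",c((103,60),T1),z),onz("top",c((106,178),T1),z))
  print("big bail ends top",onz("top",c((352,183),T1),.15),onz("top",c((266,195),T1),.15))
print("scene tip R",onz("scene",c((66,81),S1),.182),"L",onz("scene",c((292,24),S1),.182))
E
python3 m.py
```

```text
handle (array([0.61922243, 0.30907848, 0.1488601 ]), np.float64(0.0020126191026957206)) (array([0.60302149, 0.18001097, 0.15144709]), np.float64(0.0019484665143105128)) len 0.13010605472224546
mid [0.61112196 0.24454472 0.1501536 ] yaw -7.154517241861057
bar (array([ 0.64796754, -0.08428274,  0.16517348]), np.float64(0.001707465956278604)) (array([ 0.64377748, -0.25853383,  0.17171039]), np.float64(0.0007190073822241481)) 0.1744239942352577 yaw -1.377475596980811
bigpeak (array([ 0.56837035, -0.22842144,  0.16950656]), np.float64(0.001694201541125583))
smallpeak (array([ 0.56922185, -0.10923581,  0.17316716]), np.float64(0.0005078592219377236))
chest BL [0.92136091 0.36159635 0.188     ]
BR [0.88085032 0.0448902  0.188     ]
FL [0.68343843 0.39072724 0.188     ]
hookR line [ 0.63844229 -0.2315561   0.17      ] [ 0.58345146 -0.22961596  0.17      ]
hookL [ 0.64046076 -0.11066988  0.17      ] [ 0.57007846 -0.10931112  0.17      ]
big bail ends top [ 0.56833261 -0.2542153   0.15      ] [ 0.56246749 -0.20381076  0.15      ]
scene tip R [ 0.5387659  -0.23008464  0.182     ] L [ 0.54053977 -0.11076463  0.182     ]
```

The triangulated points agree with the given sizes:
- Handle: length 0.130, z 0.150, chest yaw about -7.2°.
- Bar: about 0.174 long, rack yaw about -1.5 to -2°.
- Hooks: 0.12 apart, z about 0.17.

I'll move above the handle with a partial opening.

Request:
step_arm --pt "0 0 1.004 0.398 0.6965 0.07 0.35" --pt "0 0 1.004 0.398 0.6965 0.07 0.35" --pt "0 0 1.004 0.398 0.6965 0.07 0.35" --pt "0 0 1.004 0.398 0.6965 0.07 0.35" --pt "0 0 1.004 0.398 0.6965 0.07 0.35" --pt "0 0 1.004 0.398 0.6965 0.07 0.35" --pt "0 0 1.004 0.398 0.6965 0.07 0.35" --pt "0 0 1.004 0.398 0.6965 0.07 0.35" --pt "0 0 1.004 0.398 0.6965 0.07 0.35" --pt "0 0 1.004 0.398 0.6965 0.07 0.35" --pt "0 0 1.004 0.398 0.6965 0.07 0.35" --pt "0 0 1.004 0.398 0.6965 0.07 0.35"

```text
time_s: 1.6
tcp_pos: [0.5846, 0.1984, 0.2962]
ee_rot: [[0.125, 0.992, -0.0], [0.992, -0.125, -0.0], [-0.0, -0.0, -1.0]]
wrist_force: [1.3, -1.1, 0.7]
gripper_width: 0.0278
gripper_force: 0.0
```

Request:
step_arm --pt "0 0 0 0.0264 0.0461 0 0.35" --pt "0 0 0 0.0264 0.0461 0 0.35" --pt "0 0 0 0.0264 0.0461 -0.05 0.35" --pt "0 0 0 0.0264 0.0461 -0.09 0.35" --pt "0 0 0 0.0264 0.0461 -0.1 0.35" --pt "0 0 0 0.0264 0.0461 -0.1 0.35"

```text
time_s: 2.35
tcp_pos: [0.6102, 0.2419, 0.197]
ee_rot: [[0.126, 0.992, -0.0], [0.992, -0.126, -0.0], [-0.0, -0.0, -1.0]]
wrist_force: [-0.4, 0.3, 1.1]
gripper_width: 0.0277
gripper_force: 0.0
```

```bash
python3 - <<'E'
from h import *
s=get_state();print(s["tcp_pos"],s["wrist_force"])
a=capture("top");b=capture("scene")
cv2.imwrite("pics/c2.png",np.hstack([crop(a,90,120,133,150,3),crop(b,410,120,133,150,3)]))
E
```

```text
[0.61020438 0.2418645  0.19697793] [-0.36185888  0.26478277  1.11383296]
```

View pics/c2.png

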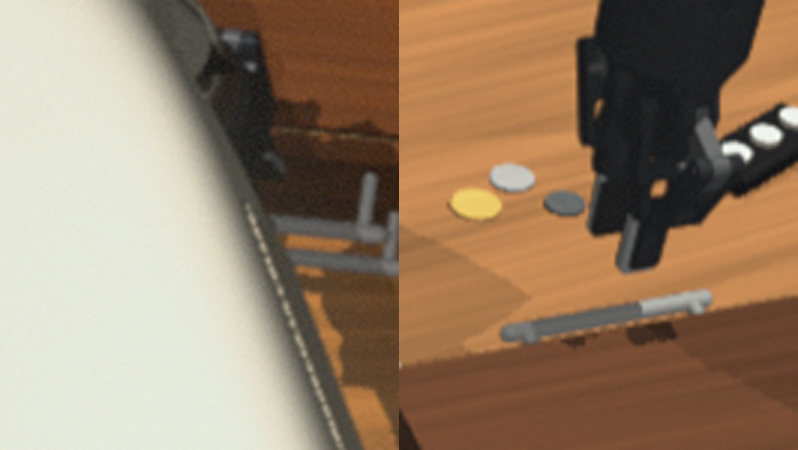

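The fingers hang above the bar's middle, at about crop (620,250) over the bar at (610,315). I'll descend, grip and check the force.

Request:
step_arm --pt "0 0 0 0.0008 0.002 -0.03 0.35" --pt "0 0 0 0.0008 0.002 -0.05 0.35" --pt "0 0 0 0.0008 0.002 -0.066 0.35" --pt "0 0 0 0.0008 0.002 -0.066 0.35" --pt "0 0 0 0.0008 0.002 -0.066 1" --pt "0 0 0 0.0008 0.002 -0.066 1" --pt "0 0 0 0.0008 0.002 -0.066 1"

```text
time_s: 3.32
tcp_pos: [0.6112, 0.2453, 0.1329]
ee_rot: [[0.125, 0.992, 0.001], [0.992, -0.125, 0.002], [0.002, 0.001, -1.0]]
wrist_force: [-3.8, -0.3, 8.0]
gripper_width: 0.0087
gripper_force: 58.5
```

Request:
step_arm --pt "0 0 0 -0.015 0.0019 0 1" --pt "0 0 0 -0.03 0.0038 0 1" --pt "0 0 0 -0.045 0.0056 0 1" --pt "0 0 0 -0.06 0.0075 0 1" --pt "0 0 0 -0.075 0.0094 0 1" --pt "0 0 0 -0.09 0.0113 0 1" --pt "0 0 0 -0.105 0.0132 0 1" --pt "0 0 0 -0.12 0.015 0 1" --pt "0 0 0 -0.135 0.0169 0 1" --pt "0 0 0 -0.145 0.0182 0 1" --pt "0 0 0 -0.145 0.0182 0 1"

```text
time_s: 4.7
tcp_pos: [0.4667, 0.2645, 0.1329]
ee_rot: [[0.125, 0.992, 0.003], [0.992, -0.125, 0.004], [0.004, 0.003, -1.0]]
wrist_force: [-0.4, 1.8, 8.9]
gripper_width: 0.0087
gripper_force: 60.2
```

Request:
step_arm --pt "0 0 0 0 0 0 0.3" --pt "0 0 0 0 0 0 0.3" --pt "0 0 0 0 0 0.05 0.3" --pt "0 0 0 0 0 0.11 0.3" --pt "0 0 0.18 -0.01 -0.06 0.16 -1" --pt "0 0 1.65 -0.18 -0.66 0.15 -1" --pt "0 0 1.65 -0.18 -0.66 0.15 -1" --pt "0 0 1.65 -0.18 -0.66 0.15 -1" --pt "0 0 1.65 -0.18 -0.66 0.15 -1" --pt "0 0 1.65 -0.18 -0.66 0.15 -1" --pt "0 0 1.65 -0.18 -0.66 0.15 -1" --pt "0 0 1.65 -0.18 -0.66 0.15 -1"

```text
time_s: 6.2
tcp_pos: [0.3601, -0.1442, 0.2801]
ee_rot: [[-0.92, 0.392, -0.001], [0.392, 0.92, -0.0], [0.001, -0.001, -1.0]]
wrist_force: [2.0, -0.6, -0.2]
gripper_width: 0.0853
gripper_force: 0.0
```

Request:
step_arm --pt "0 0 0.7 0 -0.22 0 -1" --pt "0 0 0.7 0 -0.22 0 -1" --pt "0 0 0.7 0 -0.22 0 -1" --pt "0 0 0.7 0 -0.22 0 -1" --pt "0 0 0.7 0 -0.22 0 -1"

```text
time_s: 6.82
tcp_pos: [0.36, -0.3658, 0.2785]
ee_rot: [[-0.959, -0.284, -0.003], [-0.284, 0.959, 0.001], [0.002, 0.002, -1.0]]
wrist_force: [-0.7, 0.3, 0.4]
gripper_width: 0.0853
gripper_force: 0.0
```

```bash
python3 - <<'E'
from h import *
s=get_state();print(s["tcp_pos"],s["ee_rot"],s["joint_positions"],s["wrist_force"],s["gripper_width"])
a=capture("top");b=capture("scene")
cv2.imwrite("pics/top1.png",a);cv2.imwrite("pics/scene1.png",b)
cv2.imwrite("pics/c3.png",np.vstack([np.hstack([crop(a,90,110,200,130,2),crop(b,370,130,200,130,2)]),np.hstack([cv2.resize(crop(a,420,160,66,56,6),(400,330)),cv2.resize(crop(b,170,255,66,56,6),(400,330))])]))
E
```

```text
[ 0.35997486 -0.36575892  0.2785302 ] [[-0.9588244  -0.28398685 -0.00269028]
 [-0.28399077  0.95882627  0.00119878]
 [ 0.00223908  0.00191343 -0.99999566]] [-4.54202162e+01  1.46007347e+01  8.35326241e+00  8.39096427e+01
 -6.15811349e-02 -6.19185830e+01] [-0.70677002  0.26212704  0.39586901] 0.08526942938880089
```

View pics/c3.png

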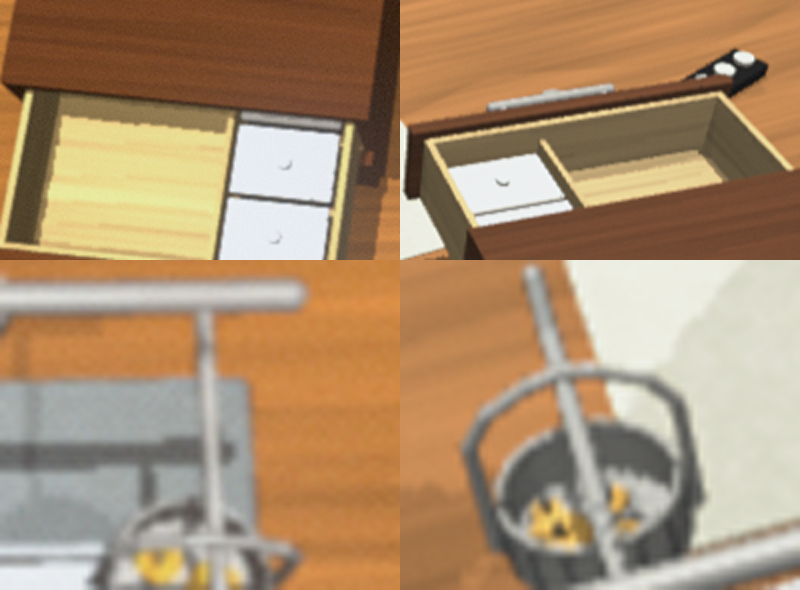

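The drawer stands open; the empty bay is in the top crop between its left wall (x≈33) and the partition (x≈233). The bail crosses the hook with shoulders near (293,562) and (115,545) in the top crop, and near (468,445) and (685,390) in the scene crop. Next I'll compute the bay centre and the bail yaw.

```bash
python3 - <<'E'
from h import *
t=lambda p:(90+(p[0]+.5)/2-.5,110+(p[1]+.5)/2-.5)
s=lambda p:(370+(p[0]+.5)/2-.5,130+(p[1]+.5)/2-.5)
a=np.radians(-7.2);X=np.array([np.cos(a),np.sin(a)]);Y=np.array([-X[1],X[0]])
H=np.array([.4667,.2645])   # handle now (grip)
def loc(P): d=P[:2]-H; return P.round(4),"chest xy from handle",(d@X).round(4),(d@Y).round(4)
for n,p,z in (("Lwall",(33,92),.166),("Lwall",(12,243),.166),("part",(233,112),.149),("part",(218,250),.149),("floorL",(60,120),.104),("floorL",(38,240),.104)): print(n,loc(onz("top",t(p),z)))
print("sc part top front",loc(onz("scene",s((541-400,143)),.149)),"far corner wall",loc(onz("scene",s((722-400,94)),.166)))
print("wall/front corner tri: floor corner scene",loc(onz("scene",s((703-400,150)),.104)))
b=lambda p,o:(o[0]+p[0]/6.06,o[1]+p[1]/5.9)
R=(b((293,302),(420,160)),b((68,185),(170,255)));L=(b((115,285),(420,160)),b((285,130),(170,255)))
for q in (R,L): print("shoulder tri",tri(q[1],q[0]),onz("top",q[0],.156),onz("scene",q[1],.156))
print("peak",tri(b((568-400,372-260),(170,255)),b((210,545-260),(420,160))))
E
```

```text
Lwall (array([0.6803, 0.3758, 0.166 ]), 'chest xy from handle', np.float64(0.198), np.float64(0.1371))
Lwall (array([0.5448, 0.3873, 0.166 ]), 'chest xy from handle', np.float64(0.0621), np.float64(0.1316))
part (array([0.6629, 0.2029, 0.149 ]), 'chest xy from handle', np.float64(0.2024), np.float64(-0.0365))
part (array([0.5377, 0.2141, 0.149 ]), 'chest xy from handle', np.float64(0.0768), np.float64(-0.0411))
floorL (array([0.6745, 0.373 , 0.104 ]), 'chest xy from handle', np.float64(0.1926), np.float64(0.1337))
floorL (array([0.5608, 0.3882, 0.104 ]), 'chest xy from handle', np.float64(0.0779), np.float64(0.1345))
sc part top front (array([0.5277, 0.2174, 0.149 ]), 'chest xy from handle', np.float64(0.0665), np.float64(-0.0391)) far corner wall (array([0.5453, 0.3969, 0.166 ]), 'chest xy from handle', np.float64(0.0614), np.float64(0.1412))
wall/front corner tri: floor corner scene (array([0.5483, 0.3916, 0.104 ]), 'chest xy from handle', np.float64(0.0651), np.float64(0.1364))
shoulder tri (array([ 0.5663721 , -0.25596952,  0.15377615]), np.float64(0.000769257382895031)) [ 0.56588498 -0.25503866  0.156     ] [ 0.56847882 -0.25632107  0.156     ]
shoulder tri (array([ 0.57190819, -0.20297683,  0.15856715]), np.float64(0.0020112057310330035)) [ 0.57236379 -0.20447318  0.156     ] [ 0.56966773 -0.20179507  0.156     ]
peak (array([ 0.56785591, -0.22843509,  0.17122527]), np.float64(0.00026505030528366875))
```

Bay target is about (0.577, 0.299), floor z about 0.104. The basket's bail centre is at about (0.5685, -0.229), yaw about -4°. I'll move over the basket and then descend.

Request:
step_arm --pt "0 0 -0.358 0.2085 0.1368 0 -1" --pt "0 0 -0.358 0.2085 0.1368 0 -1" --pt "0 0 -0.358 0.2085 0.1368 0 -1" --pt "0 0 -0.358 0.2085 0.1368 0 -1" --pt "0 0 -0.358 0.2085 0.1368 0 -1" --pt "0 0 -0.358 0.2085 0.1368 -0.02 -1" --pt "0 0 -0.358 0.2085 0.1368 -0.07 -1" --pt "0 0 -0.358 0.2085 0.1368 -0.1 -1" --pt "0 0 -0.358 0.2085 0.1368 -0.1 -1"

```text
time_s: 8.05
tcp_pos: [0.5668, -0.2244, 0.1781]
ee_rot: [[-0.998, 0.065, -0.007], [0.065, 0.998, 0.002], [0.007, 0.002, -1.0]]
wrist_force: [0.1, 0.2, -0.3]
gripper_width: 0.0853
gripper_force: 0.0
```

```bash
python3 - <<'E'
from h import *
s=get_state();print(s["tcp_pos"],s["ee_rot"][:,1],s["wrist_force"])
a=capture("top");b=capture("scene")
cv2.imwrite("pics/c4.png",np.hstack([crop(a,410,140,90,100,4),crop(b,155,200,110,100,4)]))
E
```

```text
[ 0.56677829 -0.22441639  0.17812774] [0.06548242 0.99785209 0.00180407] [ 0.09889114  0.1730021  -0.29597635]
```

View pics/c4.png

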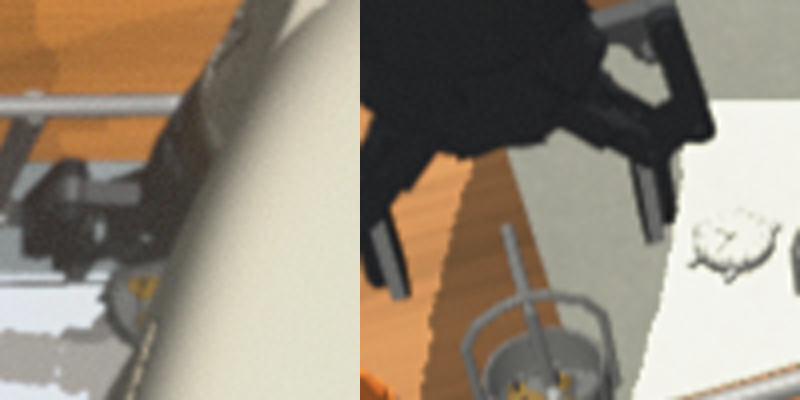

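The fingers straddle the bail above it: scene crop tips at (400,295) and (655,240), peak at (545,295). I'll hold briefly to read the settled pose while descending partway.

Request:
step_arm --pt "0 0 0 0 0 -0.02 -1" --pt "0 0 0 0 0 -0.02 -1" --pt "0 0 0 0 0 -0.02 -1"

```text
time_s: 8.52
tcp_pos: [0.5704, -0.2261, 0.1625]
ee_rot: [[-0.998, 0.066, 0.003], [0.066, 0.998, -0.001], [-0.003, -0.001, -1.0]]
wrist_force: [-0.2, 0.5, 0.4]
gripper_width: 0.0851
gripper_force: 0.0
```

Request:
step_arm --pt "0 0 0 -0.002 -0.003 -0.015 -1" --pt "0 0 0 -0.002 -0.003 -0.028 -1" --pt "0 0 0 -0.002 -0.003 -0.0345 -1" --pt "0 0 0 -0.002 -0.003 -0.0345 -1" --pt "0 0 0 -0.002 -0.003 -0.0345 -1"

```text
time_s: 9.15
tcp_pos: [0.5679, -0.2288, 0.1262]
ee_rot: [[-0.998, 0.065, 0.0], [0.065, 0.998, -0.0], [-0.0, -0.0, -1.0]]
wrist_force: [0.3, 0.5, 0.9]
gripper_width: 0.0856
gripper_force: 0.0
```

Request:
step_arm --pt "0 0 0 0 0 0 -0.3" --pt "0 0 0 0 0 0 -0.1" --pt "0 0 0 0 0 0 1" --pt "0 0 0 0 0 0 1" --pt "0 0 0 0 0 0 1"

```text
time_s: 9.78
tcp_pos: [0.5681, -0.2286, 0.1268]
ee_rot: [[-0.998, 0.065, 0.001], [0.065, 0.998, -0.0], [-0.001, 0.0, -1.0]]
wrist_force: [-0.8, 1.4, 4.9]
gripper_width: 0.0539
gripper_force: 62.3
```

Request:
step_arm --pt "0 0 0 0 0 0.006 1" --pt "0 0 0 0 0 0.014 1" --pt "0 0 0 0 0 0.022 1" --pt "0 0 0 0 0 0.022 1"

```text
time_s: 10.28
tcp_pos: [0.5682, -0.2291, 0.149]
ee_rot: [[-0.998, 0.066, 0.002], [0.066, 0.998, -0.001], [-0.002, -0.001, -1.0]]
wrist_force: [-0.3, -0.0, -1.0]
gripper_width: 0.0536
gripper_force: 63.0
```

```bash
python3 - <<'E'
from h import *
s=get_state();print(s["tcp_pos"],s["wrist_force"],s["gripper_width"])
a=capture("top");b=capture("scene")
cv2.imwrite("pics/c5.png",np.hstack([crop(b,155,200,150,110,5)]))
E
```

```text
[ 0.56820545 -0.22908559  0.14901464] [-0.2539777  -0.04306418 -0.96131027] 0.053603913622560805
```

View pics/c5.png

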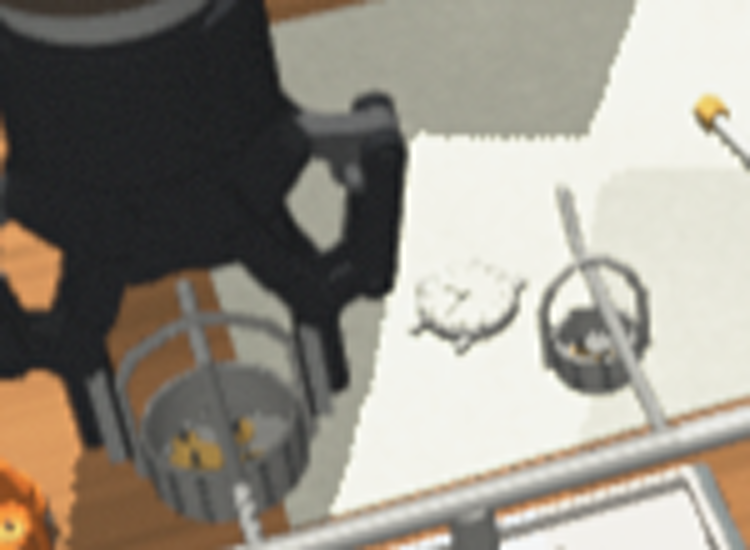

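The basket is held by both bail legs with its peak above the wire, and the small basket hangs undisturbed. Next I'll draw it off the hook and raise it.

Request:
step_arm --pt "0 0 0 -0.01 0 0.001 1" --pt "0 0 0 -0.03 0.001 0.001 1" --pt "0 0 0 -0.05 0.002 0.001 1" --pt "0 0 0 -0.07 0.003 0.001 1" --pt "0 0 0 -0.085 0.003 0.001 1" --pt "0 0 0 -0.09 0.003 0.01 1" --pt "0 0 0 -0.09 0.003 0.03 1" --pt "0 0 0 -0.09 0.003 0.055 1" --pt "0 0 0 -0.09 0.003 0.08 1" --pt "0 0 0 -0.09 0.003 0.1 1" --pt "0 0 0 -0.09 0.003 0.11 1" --pt "0 0 0 -0.09 0.003 0.11 1"

```text
time_s: 11.88
tcp_pos: [0.4781, -0.2259, 0.2588]
ee_rot: [[-0.998, 0.065, 0.002], [0.065, 0.998, -0.001], [-0.002, -0.001, -1.0]]
wrist_force: [0.4, -0.3, -1.8]
gripper_width: 0.0537
gripper_force: 63.1
```

Request:
step_arm --pt "0 0 0 0 0.01 0 1" --pt "0 0 0 0 0.035 0 1" --pt "0 0 0 0.002 0.07 0 1" --pt "0 0 -0.01 0.006 0.11 0 1" --pt "0 0 -0.02 0.01 0.15 0 1" --pt "0 0 -0.03 0.016 0.19 0 1" --pt "0 0 -0.04 0.022 0.23 0 1" --pt "0 0 -0.05 0.028 0.27 0 1" --pt "0 0 -0.055 0.034 0.31 0 1" --pt "0 0 -0.055 0.04 0.35 0 1" --pt "0 0 -0.055 0.045 0.385 0 1" --pt "0 0 -0.055 0.05 0.41 0 1"

```text
time_s: 13.38
tcp_pos: [0.5266, 0.1863, 0.2567]
ee_rot: [[-0.993, 0.118, -0.002], [0.118, 0.993, -0.0], [0.002, -0.001, -1.0]]
wrist_force: [1.0, -0.7, -0.4]
gripper_width: 0.0538
gripper_force: 63.1
```

Request:
step_arm --pt "0 0 0 0.012 0.03 0 1" --pt "0 0 0 0.028 0.065 0 1" --pt "0 0 0 0.042 0.095 0 1" --pt "0 0 0 0.0505 0.1127 0 1" --pt "0 0 0 0.0505 0.1127 0 1" --pt "0 0 0 0.0505 0.1127 -0.01 1" --pt "0 0 0 0.0505 0.1127 -0.03 1" --pt "0 0 0 0.0505 0.1127 -0.05 1" --pt "0 0 0 0.0505 0.1127 -0.06 1" --pt "0 0 0 0.0505 0.1127 -0.06 1"

```text
time_s: 14.62
tcp_pos: [0.5774, 0.296, 0.1972]
ee_rot: [[-0.993, 0.121, -0.002], [0.121, 0.993, -0.001], [0.002, -0.001, -1.0]]
wrist_force: [-0.4, -0.7, -0.8]
gripper_width: 0.0538
gripper_force: 63.2
```

```bash
python3 - <<'E'
from h import *
s=get_state();print(s["tcp_pos"],s["ee_rot"][:,1],s["wrist_force"])
a=capture("top");b=capture("scene")
cv2.imwrite("pics/c6.png",np.hstack([crop(a,80,100,200,150,2),crop(b,370,90,200,150,2)]))
E
```

```text
[0.57741539 0.29602644 0.19715506] [ 0.12084956  0.99266995 -0.00132652] [-0.39576866 -0.66599116 -0.81527234]
```

View pics/c6.png

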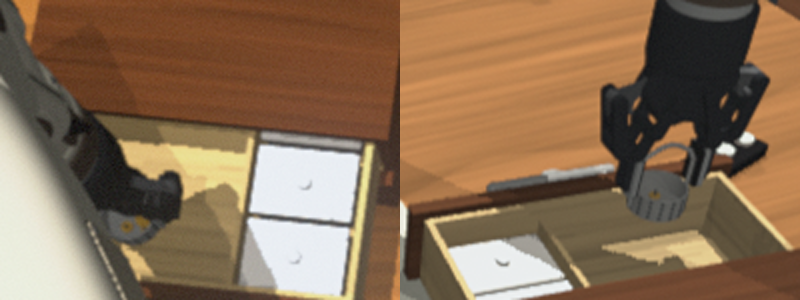

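The basket hangs upright over the middle of the bay, clear of the walls. I'll lower it to just above the floor.

Request:
step_arm --pt "0 0 0 0 0.002 -0.012 1" --pt "0 0 0 0 0.002 -0.028 1" --pt "0 0 0 0 0.002 -0.045 1" --pt "0 0 0 0 0.002 -0.06 1" --pt "0 0 0 0 0.002 -0.068 1" --pt "0 0 0 0 0.002 -0.071 1" --pt "0 0 0 0 0.002 -0.071 1" --pt "0 0 0 0 0.002 -0.071 1"

```text
time_s: 15.72
tcp_pos: [0.5786, 0.2992, 0.1279]
ee_rot: [[-0.993, 0.12, 0.001], [0.12, 0.993, 0.001], [-0.001, 0.001, -1.0]]
wrist_force: [0.2, 0.7, -0.3]
gripper_width: 0.0533
gripper_force: 63.2
```

Request:
step_arm --pt "0 0 0 0 0 -0.002 1" --pt "0 0 0 0 0 -0.004 1" --pt "0 0 0 0 0 -0.006 1" --pt "0 0 0 0 0 -0.006 1"

```text
time_s: 16.23
tcp_pos: [0.5779, 0.2989, 0.1207]
ee_rot: [[-0.993, 0.12, -0.001], [0.12, 0.993, -0.0], [0.001, -0.0, -1.0]]
wrist_force: [-0.0, -0.1, -0.7]
gripper_width: 0.054
gripper_force: 63.2
```

Request:
step_arm --pt "0 0 0 0 0 -0.001 1" --pt "0 0 0 0 0 -0.002 1" --pt "0 0 0 0 0 -0.002 1"

```text
time_s: 16.6
tcp_pos: [0.5783, 0.299, 0.1198]
ee_rot: [[-0.993, 0.12, 0.001], [0.12, 0.993, 0.0], [-0.001, 0.0, -1.0]]
wrist_force: [-1.6, -0.3, 3.6]
gripper_width: 0.0532
gripper_force: 63.5
```

Contact is felt (+3.6 N) at the predicted height. I'll release slowly and rise.

Request:
step_arm --pt "0 0 0 0 0 0 -0.35" --pt "0 0 0 0 0 0 -0.5" --pt "0 0 0 0 0 0 -0.7" --pt "0 0 0 0 0 0 -0.8" --pt "0 0 0 0 0 0 -0.8" --pt "0 0 0 0 0 0.02 -0.8" --pt "0 0 0 0 0 0.05 -0.8" --pt "0 0 0 0 0 0.1 -0.8" --pt "0 0 0 0 0 0.15 -0.8"

```text
time_s: 17.73
tcp_pos: [0.5779, 0.2988, 0.2702]
ee_rot: [[-0.993, 0.12, -0.001], [0.12, 0.993, -0.0], [0.0, -0.0, -1.0]]
wrist_force: [0.6, 0.6, 0.1]
gripper_width: 0.0769
gripper_force: 0.0
```

Request:
step_arm --pt "0 0 0 -0.173 -0.027 0 1" --pt "0 0 0 -0.173 -0.027 0 1" --pt "0 0 0 -0.173 -0.027 0 1" --pt "0 0 0 -0.173 -0.027 0 1" --pt "0 0 0 -0.173 -0.027 -0.06 1" --pt "0 0 0 -0.173 -0.027 -0.12 1" --pt "0 0 0 -0.173 -0.027 -0.137 1" --pt "0 0 0 -0.173 -0.027 -0.137 1"

```text
time_s: 18.73
tcp_pos: [0.4051, 0.2715, 0.1305]
ee_rot: [[-0.993, 0.121, -0.003], [0.121, 0.993, -0.002], [0.002, -0.002, -1.0]]
wrist_force: [0.4, 0.3, 0.1]
gripper_width: -0.0002
gripper_force: 0.0
```

```bash
python3 - <<'E'
from h import *
s=get_state();print(s["tcp_pos"],s["ee_rot"][:,1],s["wrist_force"])
a=capture("top");b=capture("scene")
cv2.imwrite("pics/c7.png",np.hstack([crop(a,80,100,200,150,2),crop(b,370,90,200,150,2)]))
E
```

```text
[0.40509456 0.27153938 0.13052655] [ 0.12056849  0.99270278 -0.00210649] [0.35826872 0.34313569 0.13224646]
```

View pics/c7.png

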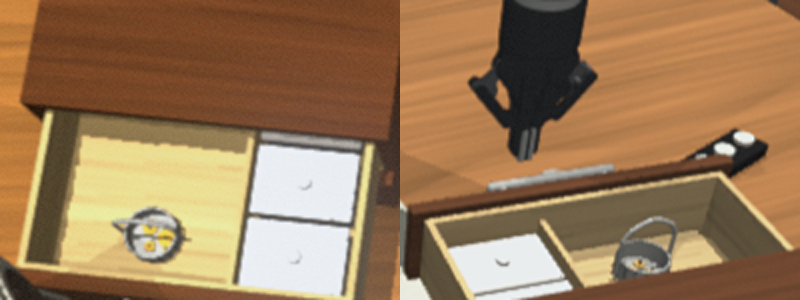

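The basket stands upright in the bay with its parts in place, and the shut fingers are ahead of the handle. I'll push gently.

Request:
step_arm --pt "0 0 0 0.018 -0.0023 0 1" --pt "0 0 0 0.034 -0.0043 0 1" --pt "0 0 0 0.042 -0.0053 0 1" --pt "0 0 0 0.048 -0.006 0 1" --pt "0 0 0 0.055 -0.0069 0 1" --pt "0 0 0 0.064 -0.008 0 1" --pt "0 0 0 0.074 -0.0093 0 1" --pt "0 0 0 0.084 -0.0106 0 1" --pt "0 0 0 0.094 -0.0118 0 1" --pt "0 0 0 0.104 -0.0131 0 1" --pt "0 0 0 0.114 -0.0144 0 1" --pt "0 0 0 0.124 -0.0156 0 1"

```text
time_s: 20.32
tcp_pos: [0.5298, 0.2562, 0.1319]
ee_rot: [[-0.993, 0.12, -0.0], [0.12, 0.993, -0.0], [0.0, -0.0, -1.0]]
wrist_force: [-2.2, -2.0, 0.2]
gripper_width: 0.0001
gripper_force: 0.9
```

Request:
step_arm --pt "0 0 0 0.01 -0.0013 0 1" --pt "0 0 0 0.02 -0.0025 0 1" --pt "0 0 0 0.03 -0.0038 0 1" --pt "0 0 0 0.04 -0.005 0 1" --pt "0 0 0 0.048 -0.006 0 1" --pt "0 0 0 0.054 -0.0068 0 1" --pt "0 0 0 0.058 -0.0073 0 1" --pt "0 0 0 0.06 -0.0075 0 1" --pt "0 0 0 0.06 -0.0075 0 1"

```text
time_s: 21.45
tcp_pos: [0.5895, 0.2491, 0.1322]
ee_rot: [[-0.993, 0.12, 0.001], [0.12, 0.993, 0.001], [-0.001, 0.001, -1.0]]
wrist_force: [0.3, 0.2, -0.6]
gripper_width: -0.0003
gripper_force: 0.1
```

Still free; I'll push on in small steps until there is resistance.

Request:
step_arm --pt "0 0 0 0.002 -0.0003 0 1" --pt "0 0 0 0.004 -0.0005 0 1" --pt "0 0 0 0.006 -0.0008 0 1" --pt "0 0 0 0.006 -0.0008 0 1"

```text
time_s: 21.95
tcp_pos: [0.595, 0.2484, 0.1322]
ee_rot: [[-0.993, 0.12, -0.0], [0.12, 0.993, 0.001], [0.0, 0.001, -1.0]]
wrist_force: [-2.3, 2.1, 1.9]
gripper_width: -0.0004
gripper_force: 1.4
```

Request:
step_arm --pt "0 0 0 0.0015 -0.0002 0 1" --pt "0 0 0 0.003 -0.0004 0 1" --pt "0 0 0 0.003 -0.0004 0 1"

```text
time_s: 22.32
tcp_pos: [0.5951, 0.2484, 0.1322]
ee_rot: [[-0.993, 0.119, -0.006], [0.119, 0.993, 0.001], [0.006, 0.0, -1.0]]
wrist_force: [-10.8, 2.3, 5.3]
gripper_width: 0.0
gripper_force: 5.2
```

A firm stop at 10.8 N with no further motion means the drawer is shut. I'll back off and verify.

Request:
step_arm --pt "0 0 0 -0.01 0.0013 0 1" --pt "0 0 0 -0.05 0.006 0 1" --pt "0 0 0 -0.1 0.012 0.04 1" --pt "0 0 0 -0.15 0.0 0.1 1" --pt "0 0 0 -0.2 -0.05 0.1 1" --pt "0 0 0 -0.26 -0.02 0.1 1" --pt "0 0 0 -0.26 0.04 0.1 1" --pt "0 0 0 -0.26 0.1 0.1 1" --pt "0 0 0 -0.26 0.1 0.1 1"

```text
time_s: 23.45
tcp_pos: [0.3383, 0.3513, 0.2319]
ee_rot: [[-0.993, 0.115, 0.002], [0.115, 0.993, 0.002], [-0.002, 0.002, -1.0]]
wrist_force: [-1.1, -0.3, -0.9]
gripper_width: -0.0002
gripper_force: 0.0
```

```bash
python3 - <<'E'
from h import *
s=get_state();print(s["tcp_pos"],s["wrist_force"])
a=capture("top");b=capture("scene")
cv2.imwrite("pics/c8.png",np.hstack([cv2.resize(a[10:450,80:480],(400,440)),cv2.resize(b[150:400,150:550],(400,250)) if 0 else cv2.copyMakeBorder(b[150:400,130:530],0,190,0,0,cv2.BORDER_CONSTANT)]))
E
```

```text
[0.33831806 0.35130357 0.23191825] [-1.06476634 -0.26707159 -0.87540379]
```

View pics/c8.png

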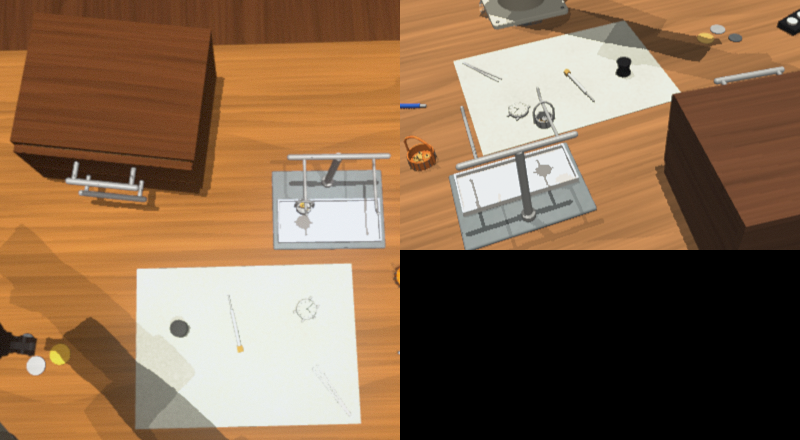

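The drawer is shut, with its handle at crop (68,181)-(142,187) as at the start. The small basket still hangs at (304,206), the larger one's hook is empty, and the loupe, watch head and screwdriver are in place.

```bash
python3 -c "
from cell import *
print(job_done())"
```

```text
the job is handed in; nothing more can be done
None
```

The larger basket stands upright in the left-hand bay of the shut top drawer, the smaller basket still hangs on its hook, the bench items have not moved, and the job is handed in at about 24 s.

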